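# Make up two part kits beside the measuring machine

## Robot

A 7-joint arm with a two-finger parallel gripper is mounted at the origin on the work surface. World frame = base frame: x ahead of the robot, y to its left, z up, the work surface at z = 0. Lengths are in mm, angles in rad, forces in N, time in s.
With the tool pointing down it reaches from about 400 to 875 mm from the base axis. Payload 4.4 kg.
Tool frame: the origin (TCP) lies on the centre line of the jaws, within the pads' length; the fingertips stand 25 mm ahead of it and the grasp point (between the pads) lies 6 mm ahead of it (ctrl.finger_overhang is the distance from the TCP to the fingertips, in mm); z points along the fingers, y is the line along which they close (so a half turn about z gives the same grasp; the last joint's range is limited). The gripper opens to 85 mm and grips with 20 to 120 N. Pads are 22 mm wide; open, the fingers measure 114 mm over their backs; the gripper's body (76 mm by 85 mm) begins 54 mm behind the grasp point. The pads swing forward as they close: fully open they stand 13 mm farther back than shut.
Start: joints at [1.236, 0.628, 0.038, 1.517, -0.027, 0.996, -0.02], TCP at [172.652, -626.665, 219.413] pointing down, gripper open.
Joint ranges: [-3.06, 3.06], [-0.37, 2.12], [-1.25, 1.32], [0.18, 2.47], [-1.1, 4.24], [0.23, 1.98], [-2.94, 2.94]. Speed limits (rad/s): [2.57, 2.57, 3.14, 3.14, 3.14, 3.14, 3.14].

## Interface

Orientations are given as [roll, pitch, yaw] about the fixed x, y, z axes, in that order (R = Rz(yaw) Ry(pitch) Rx(roll)).
In Python, from cell import ctrl gives the robot as it stands. The module is installed in compiled form; this text tells all that it offers.
- The arm moves only by the tool play_rows, never from a script. Its argument "targets" is a list of rows, each a list of 5 numbers: the closure, from 0 (fully open) to 1 (shut), then the shift along the tool's x, y, z in cm, then the turn about the tool's z in degrees. In form: [[gripper, dx, dy, dz, spin], ...]. A call has 1 to 10 rows; each row is the pose to reach, as a shift and turn from the pose commanded when the call began, along the tool's axes at that moment; what a row does not reach only later rows make up. A row lasts 1/10 s, in which the tool goes at most 50 mm and 8.59 degrees, less where a joint would pass 70% of its speed; a pose out of reach is approached as far as the arm can. A call with a gripper value outside its range is refused whole. The fingers move at their own pace and stop on an object; the grip force is fixed at half the most. Time passes only in rows, so rows that repeat a pose let the fingers close. It gives the time, the measured TCP pose, the force, the opening and the grip force at its end, in the units of the state.
- ctrl.read_state(): the state, without advancing time (a new reading comes with each control period).
- ctrl.get_image(name): name is "scene" or "top" or "wrist"; returns (picture, depth): 480x640x3 uint8, red, green, blue; 480x640 float32, mm along the optical axis (not along the pixel's ray), 0 where there is no reading.
- ctrl.calibration(name): a dict with "vfov" (degrees; the focal length in pixels is half the picture's height over the tangent of half this angle, whatever the lens; pixels are square), "cx", "cy" (the principal point, pixels), "k1" (the pictures are not rectified: a ray, as slopes to the right and down, at radius r is drawn at 1 + k1 r^2 times it, then the intrinsics apply), "extrinsics" (4x4, takes a point from camera to world coordinates); the wrist camera has in their place "mount" (4x4, takes a point from camera to tool coordinates, whose origin is the TCP and whose axes are the flange's). Camera axes: x right, y down, z forward; pixel columns grow to the right and rows downward; lengths in mm; the calibration is good to about 2 mm. A picture is of the moment at which its call begins: read the wrist's pose just before it. calibration takes no time and is no camera call.
- ctrl.finish_job(): hands the job in; it is judged then, once.
Trained networks look in the newest picture that a camera, given by its name, has taken for a name from the list of things; names that differ only in an ending like _2 or _b are one class to them, and where a whole thing is asked for, a point or a joint stands for the part that bears it (a point fixed in the world has none). Each returns a list of dicts, best first, with "confidence" (0 to 1); they miss things now and then, are a little off and sometimes report something else, mostly with a low value. They report only what shows in the picture. A call takes as long as a camera call. They do not tell look-alikes from the thing itself.
- ctrl.search_frame(camera, name): "bbox" ([left, top, right, bottom] in pixels, round what is visible of it).
- ctrl.trace(camera, name): "pixels" (480x640 bool, what is visible of it) and "bbox" ([left, top, right, bottom] in pixels, round what is visible of it).
The state is a dict: "clock": time; "qpos": joint angles; "qd": joint speeds; "tau": joint torques, N m; "eef_pos": TCP position; "tool_rot": TCP orientation; "force": force on the tool from outside, world axes, zero at the start; "torque": the same for the moment, N m; "width": finger opening in mm; "gripper_force": force on a finger pad.
Only numpy, scipy, OpenCV 4.12 (cv2) and the standard library are available. Lean on these libraries where they do the work, as an engineer would, in place of code of your own. Each camera call takes 0.05 s, during which the arm holds its last target. There are 200 camera calls.

## Task

Make up the two kits: put the white fluted insert, the flanged brass bush and the red spacer into the blue three-compartment tray, and the black fluted insert and the steel hexagon standoff into the yellow two-compartment tray. Stand each part upright on the floor of a compartment of its own (any free compartment of the right tray). Leave the green insert, the dial gauge and the reference sphere standing where they are.

Things in the scene. Friction and masses are not known exactly. Their poses are not given: they have to be found in the camera images.
- insert_white: White fluted plastic insert standing upright, a white ribbed round column 40 mm across and 60 mm high with a small dark disc on top; 60 to 90 g. Origin: centre of its underside, z up along its axis.
- insert_black: Black fluted plastic insert standing upright, a black ribbed round column 40 mm across and 60 mm high with a small dark disc on top; 60 to 90 g. Origin: centre of its underside, z up along its axis.
- insert_green: Green fluted plastic insert standing upright, a green ribbed round column 40 mm across and 60 mm high with a small dark disc on top; 60 to 90 g. Origin: centre of its underside, z up along its axis. A spare: it stays where it is.
- bush_brass: Flanged brass bush standing on its flange: flange 38 mm across and 6 mm thick at the bottom, then a round body 28 mm across up to 48 mm; small dark disc on top; 130 to 210 g. Origin: centre of its underside, z up along its axis.
- spacer_red: Red round spacer, 34 mm across and 45 mm high, with a thin silver band (flush) and a small silver disc on top; 90 to 140 g. Origin: centre of its underside, z up along its axis.
- standoff_steel: Dark grey steel hexagon standoff with a small black disc on top, standing upright, 26 mm across flats, 30 mm across corners, 55 mm high; 160 to 260 g. Origin: centre of its underside, z up along its axis. Two opposite flats face along its x axis, the others at every 60 degrees.
- dial_gauge: Dial gauge with its white face up, 42 mm across, on a blue 44 x 44 mm block; 63 mm high, 450 g, loose. Stands among the parts and stays where it is. Origin: centre of its underside, z up along its axis.
- ref_sphere: Reference sphere: white 25 mm ball on a thin stem on a dark round foot 44 mm across; 65 mm high, 300 g, loose. Stands among the parts and stays where it is. Origin: centre of its underside, z up along its axis.
- tray_blue: Blue shallow open tray with three square compartments in a row along its x axis, grey floors; 208 x 72 mm outside, 12 mm high, walls and dividers 4 mm thick, floor surface 4 mm above the table. Each compartment is 64 x 64 mm inside; their centres lie at y = 0 and x = -68, 0 and +68 mm in the tray's frame. Fixed to the table. Origin: centre of its underside, z up.
- tray_yellow: Yellow shallow open tray with two square compartments in a row along its x axis, grey floors; 140 x 72 mm outside, 12 mm high, walls and dividers 4 mm thick, floor surface 4 mm above the table. Each compartment is 64 x 64 mm inside; their centres lie at y = 0 and x = -34 and +34 mm in the tray's frame. Fixed to the table. Origin: centre of its underside, z up.
Not all that is in view belongs to the job. Several things look just like the standoff_steel: the one meant starts farthest to the robot's left.

How it is judged (in metres and radians):
At the end, for the whole second after the job is handed in: Each kit part stands at rest on the floor of its own compartment of its tray: within 20 mm of the compartment's centre along both tray axes, less than 3 mm above the floor, tilted under 0.1 rad. Green insert, gauge and sphere: within 15 mm of their start, tilted under 0.2 rad (((x of insert_white in the frame of tray_blue between -0.088 and -0.048 m and y of insert_white in the frame of tray_blue between -0.02 and 0.02 m and x of bush_brass in the frame of tray_blue between -0.02 and 0.02 m and y of bush_brass in the frame of tray_blue between -0.02 and 0.02 m and x of spacer_red in the frame of tray_blue between 0.048 and 0.088 m and y of spacer_red in the frame of tray_blue between -0.02 and 0.02 m) or (x of insert_white in the frame of tray_blue between -0.088 and -0.048 m and y of insert_white in the frame of tray_blue between -0.02 and 0.02 m and x of bush_brass in the frame of tray_blue between 0.048 and 0.088 m and y of bush_brass in the frame of tray_blue between -0.02 and 0.02 m and x of spacer_red in the frame of tray_blue between -0.02 and 0.02 m and y of spacer_red in the frame of tray_blue between -0.02 and 0.02 m) or (x of insert_white in the frame of tray_blue between -0.02 and 0.02 m and y of insert_white in the frame of tray_blue between -0.02 and 0.02 m and x of bush_brass in the frame of tray_blue between -0.088 and -0.048 m and y of bush_brass in the frame of tray_blue between -0.02 and 0.02 m and x of spacer_red in the frame of tray_blue between 0.048 and 0.088 m and y of spacer_red in the frame of tray_blue between -0.02 and 0.02 m) or (x of insert_white in the frame of tray_blue between -0.02 and 0.02 m and y of insert_white in the frame of tray_blue between -0.02 and 0.02 m and x of bush_brass in the frame of tray_blue between 0.048 and 0.088 m and y of bush_brass in the frame of tray_blue between -0.02 and 0.02 m and x of spacer_red in the frame of tray_blue between -0.088 and -0.048 m and y of spacer_red in the frame of tray_blue between -0.02 and 0.02 m) or (x of insert_white in the frame of tray_blue between 0.048 and 0.088 m and y of insert_white in the frame of tray_blue between -0.02 and 0.02 m and x of bush_brass in the frame of tray_blue between -0.088 and -0.048 m and y of bush_brass in the frame of tray_blue between -0.02 and 0.02 m and x of spacer_red in the frame of tray_blue between -0.02 and 0.02 m and y of spacer_red in the frame of tray_blue between -0.02 and 0.02 m) or (x of insert_white in the frame of tray_blue between 0.048 and 0.088 m and y of insert_white in the frame of tray_blue between -0.02 and 0.02 m and x of bush_brass in the frame of tray_blue between -0.02 and 0.02 m and y of bush_brass in the frame of tray_blue between -0.02 and 0.02 m and x of spacer_red in the frame of tray_blue between -0.088 and -0.048 m and y of spacer_red in the frame of tray_blue between -0.02 and 0.02 m)) and z of each of insert_white, bush_brass, spacer_red in the frame of tray_blue below 0.007 m and angle between each of insert_white, bush_brass, spacer_red, insert_black, standoff_steel's own z axis and vertical below 0.1 rad and linear speed of each of insert_white, bush_brass, spacer_red, insert_black, standoff_steel below 0.02 m/s and angular speed of each of insert_white, bush_brass, spacer_red, insert_black, standoff_steel below 0.2 rad/s and ((x of insert_black in the frame of tray_yellow between -0.054 and -0.014 m and y of insert_black in the frame of tray_yellow between -0.02 and 0.02 m and x of standoff_steel in the frame of tray_yellow between 0.014 and 0.054 m and y of standoff_steel in the frame of tray_yellow between -0.02 and 0.02 m) or (x of insert_black in the frame of tray_yellow between 0.014 and 0.054 m and y of insert_black in the frame of tray_yellow between -0.02 and 0.02 m and x of standoff_steel in the frame of tray_yellow between -0.054 and -0.014 m and y of standoff_steel in the frame of tray_yellow between -0.02 and 0.02 m)) and z of each of insert_black, standoff_steel in the frame of tray_yellow below 0.007 m and distance of each of insert_green, dial_gauge, ref_sphere from where it was at the start of the episode below 0.015 m and angle between each of insert_green, dial_gauge, ref_sphere's own z axis and vertical below 0.2 rad); the robot touches nothing.
It fails at once if the green fluted insert is pushed more than 15 mm from its place or tipped more than 0.2 rad (distance of insert_green from where it was at the start of the episode above 0.015 m or angle between insert_green's own z axis and vertical above 0.2 rad).
It fails at once if the dial gauge is pushed more than 15 mm from its place or tipped more than 0.2 rad (distance of dial_gauge from where it was at the start of the episode above 0.015 m or angle between dial_gauge's own z axis and vertical above 0.2 rad).
It fails at once if the reference sphere is pushed more than 15 mm from its place or tipped more than 0.2 rad (distance of ref_sphere from where it was at the start of the episode above 0.015 m or angle between ref_sphere's own z axis and vertical above 0.2 rad).
It also fails if it takes over 110 s, if anything falls off the work surface, if the arm or the gripper's body presses on something with over 40 N, if the wrist force passes 120 N, or if a joint passes its speed limit or range.

## Working session

There is one attempt and no reset: what is moved stays moved. The work goes in short steps, Python scripts to look and compute and a tool call to move; the robot and the scene stay as the last step left them, time stands still between calls to the robot, and variables do not carry over. Pictures are saved under pics/ and viewed, at most 14 in all, crops included, and the job is handed in when it is done.

Besides the shell and the picture viewer there is one more tool, called after "Emit:" in YAML: its name, and indented under it one key for each argument. play_rows: Moves the arm, as the interface text tells. Its arguments: {"type":"object","properties":{"targets":{"type":"array"}},"required":["targets"]}

```bash
mkdir -p pics; cat > h.py <<'E'
import numpy as np, cv2
from cell import ctrl
from scipy.spatial.transform import Rotation as R
def ext(n):
    c=ctrl.calibration(n)
    if n!="wrist": return c,np.array(c["extrinsics"])
    s=ctrl.read_state(); T=np.eye(4); T[:3,:3]=R.from_euler('xyz',s["tool_rot"]).as_matrix(); T[:3,3]=s["eef_pos"]
    return c,T@np.array(c["mount"])
def shot(n,save=None):
    c,T=ext(n); im,d=ctrl.get_image(n)
    if save: cv2.imwrite(f"pics/{save}.png",im[:,:,::-1])
    f=240/np.tan(np.radians(c["vfov"])/2)
    K=np.array([[f,0,c["cx"]],[0,f,c["cy"]],[0,0,1.]])
    u,v=np.meshgrid(np.arange(640.),np.arange(480.))
    xd=(u-c["cx"])/f; yd=(v-c["cy"])/f; x,y=xd.copy(),yd.copy()
    for _ in range(15):
        g=1+c["k1"]*(x*x+y*y); x,y=xd/g,yd/g
    P=np.stack([x,y,np.ones_like(x)],-1)*d[...,None]
    W=P@T[:3,:3].T+T[:3,3]; W[d<=0]=np.nan
    return im,d,W
E
cat > a.py <<'E'
from h import *
s=ctrl.read_state(); print({k:np.round(s[k],3) for k in("clock","eef_pos","tool_rot","width")})
for n in("top","scene"):
    im,d,W=shot(n,n+"0"); np.save(n+"W.npy",W); np.save(n+"im.npy",im)
    print(n,np.round(ext(n)[1],2).tolist())
    for o in "insert_white insert_black insert_green bush_brass spacer_red standoff_steel dial_gauge ref_sphere tray_blue tray_yellow".split():
        for r in ctrl.trace(n,o)[:6]:
            m=r["pixels"]; p=W[m]; p=p[~np.isnan(p[:,0])]
            if len(p)<5: print(o,"few"); continue
            zt=np.percentile(p[:,2],95); t=p[p[:,2]>zt-5]
            print(n,o,round(r["confidence"],2),np.round(r["bbox"]).tolist(),"ztop",round(zt),"topc",np.round(t.mean(0)[:2]),"mid",np.round((t.max(0)+t.min(0))[:2]/2),"rng",np.round(np.ptp(t,0)[:2]))
E
python3 a.py
```

```text
{'clock': np.float64(0.0), 'eef_pos': array([ 172.498, -626.016,  218.483]), 'tool_rot': array([-3.14 ,  0.   ,  0.269]), 'width': np.float64(85.599)}
top [[-0.03, -0.98, 0.18, 359.73], [-1.0, 0.03, -0.01, 12.79], [0.01, -0.18, -0.98, 1147.19], [0.0, 0.0, 0.0, 1.0]]
top insert_white 0.82 [238.0, 289.0, 260.0, 311.0] ztop 62 topc [448. 134.] mid [448. 134.] rng [35. 39.]
top insert_black 0.94 [287.0, 282.0, 307.0, 304.0] ztop 62 topc [460.  38.] mid [460.  38.] rng [37. 37.]
top insert_black 0.74 [436.0, 238.0, 485.0, 310.0] ztop 13 topc [ 491. -300.] mid [ 494. -301.] rng [147.  89.]
top insert_green 0.81 [380.0, 293.0, 401.0, 311.0] ztop 63 topc [ 436. -148.] mid [ 436. -148.] rng [37. 38.]
top bush_brass 0.55 [286.0, 209.0, 305.0, 228.0] ztop 50 topc [616.  36.] mid [616.  37.] rng [25. 26.]
top spacer_red 0.5 [329.0, 211.0, 347.0, 236.0] ztop 48 topc [608. -49.] mid [608. -49.] rng [34. 32.]
top standoff_steel 0.77 [304.0, 172.0, 318.0, 193.0] ztop 57 topc [688.  -1.] mid [688.  -1.] rng [26. 26.]
top standoff_steel 0.72 [239.0, 218.0, 253.0, 230.0] ztop 57 topc [606. 137.] mid [6
[... 1179 characters left out ...]
pc [607. 138.] mid [607. 141.] rng [28. 32.]
scene standoff_steel 0.78 [286.0, 216.0, 308.0, 246.0] ztop 57 topc [544.  -2.] mid [544.  -2.] rng [25. 27.]
scene standoff_steel 0.66 [356.0, 243.0, 377.0, 277.0] ztop 57 topc [688.  -0.] mid [688.   2.] rng [29. 31.]
scene dial_gauge 0.84 [222.0, 203.0, 252.0, 244.0] ztop 64 topc [437. -50.] mid [437. -49.] rng [40. 41.]
scene ref_sphere 0.63 [272.0, 271.0, 297.0, 308.0] ztop 64 topc [ 606. -134.] mid [ 605. -133.] rng [20. 20.]
scene tray_blue 0.81 [308.0, 141.0, 405.0, 186.0] ztop 14 topc [497. 285.] mid [495. 286.] rng [211.  79.]
scene tray_yellow 0.69 [121.0, 302.0, 218.0, 367.0] ztop 13 topc [ 496. -300.] mid [ 496. -300.] rng [148.  91.]
```

```bash
python3 - <<'E'
import cv2,numpy as np
im=cv2.imread("pics/top0.png"); cv2.imwrite("pics/topc.png",cv2.resize(im[150:350,140:500],None,fx=2.2,fy=2.2,interpolation=3))
W=np.load("topW.npy"); 
for n,(a,b,c,d) in dict(blue=(380,610,240,330),yellow=(410,580,-350,-250)).items():
    m=(W[...,0]>a)&(W[...,0]<b)&(W[...,1]>c)&(W[...,1]<d)&(W[...,2]>8)&(W[...,2]<25)
    p=W[m][:,:2].astype(np.float32); r=cv2.minAreaRect(p); print(n,len(p),r,cv2.boxPoints(r).round().tolist())
# standoff yaw
m=(np.hypot(W[...,0]-606,W[...,1]-137)<20)&(W[...,2]>50); p=W[m][:,:2].astype(np.float32);print(len(p),p.mean(0),[ (a,round(float(np.ptp(p@[np.cos(np.radians(a)),np.sin(np.radians(a))])),1)) for a in range(0,180,10)])
# everything tall on the table
m=((W[...,2]>20)&(W[...,0]>380)).astype(np.uint8); n,l,s,c=cv2.connectedComponentsWithStats(m)
for i in range(1,n):
    q=W[l==i]
    if s[i,4]>20: print(s[i,:4],np.round(q.mean(0)),np.round(q.max(0)))
E
```

```text
blue 718 ((495.26519775390625, 283.60321044921875), (208.7990264892578, 73.82862854003906), 0.03800314664840698) [[391.0, 320.0], [391.0, 247.0], [600.0, 247.0], [600.0, 321.0]]
yellow 548 ((494.541015625, -300.80072021484375), (140.65878295898438, 72.00308227539062), 8.12299919128418) [[420.0, -275.0], [430.0, -346.0], [569.0, -327.0], [559.0, -255.0]]
150 [606.11847 137.22763] [(0, 26.4), (10, 27.6), (20, 28.1), (30, 28.3), (40, 27.8), (50, 27.1), (60, 28.0), (70, 28.8), (80, 28.6), (90, 28.2), (100, 27.2), (110, 25.6), (120, 26.7), (130, 27.9), (140, 28.8), (150, 28.9), (160, 28.1), (170, 26.9)]
[400  95  94  65] [ 807. -289.   27.] [ 879. -193.   44.]
[561 127  76  45] [ 734. -587.   70.] [ 773. -534.  105.]
[306 173  14  18] [685.  -2.  50.] [703.  12.  60.]
[  3 191  74  65] [616. 553.  47.] [684. 628.  57.]
[288 209  14  16] [615.  36.  45.] [630.  50.  53.]
[329 211  17  19] [606. -49.  42.] [624. -33.  51.]
[374 213  13  12] [ 603. -134.   60.] [ 615. -122.   67.]
[237 215  17  17] [604. 136.  50.] [619. 152.  61.]
[308 244  15  16] [541.  -3.  51.] [556.  12.  59.]
[286 282  20  22] [461.  38.  59.] [481.  57.  65.]
[236 290  22  22] [448. 133.  57.] [468. 154.  65.]
[328 292  27  27] [434. -50.  54.] [462. -25.  67.]
[380 292  23  22] [ 436. -147.   58.] [ 456. -129.   66.]
[ 39 328  25  14] [391. 525.  29.] [406. 551.  40.]
```

View pics/topc.png

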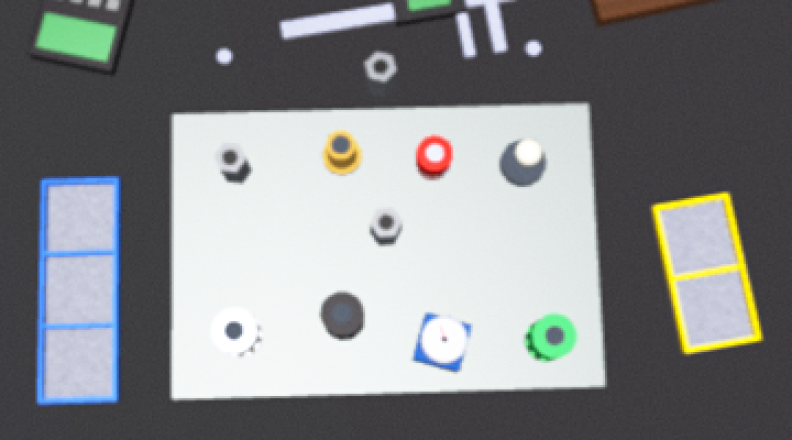

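The picture shows eight parts on the white mat. The kit standoff is the left one, at about (232,160) in the crop. The blue tray is at the left and the yellow one, turned about 8°, at the right. All the heights match the sizes given. I'll start with the bush.

```bash
cat > mv.py <<'E'
import sys; from h import *
# args: x y z yaw_deg -> row
def row(x,y,z,yaw):
    s=ctrl.read_state(); M=R.from_euler('xyz',s["tool_rot"]); 
    y0=np.degrees(s["tool_rot"][2]); d=M.inv().apply(np.array([x,y,z])-s["eef_pos"])/10
    sp=-((yaw-y0+180)%360-180)
    return np.round(d,2).tolist()+[round(sp,1)]
if __name__=="__main__":
    s=ctrl.read_state(); print(round(s["clock"],2),np.round(s["eef_pos"],1),np.round(s["tool_rot"],3),round(s["width"],1),"q7",round(s["qpos"][6],2))
    a=list(map(float,sys.argv[1:]))
    for i in range(0,len(a),4): print(row(*a[i:i+4]))
E
python3 mv.py 616 36 180 135
```

```text
1.1 [ 172.7 -626.7  219.4] [-3.142 -0.     0.269] 85.7 q7 -0.02
[60.34, -52.11, 3.94, np.float64(-119.6)]
```

Emit:
play_rows:
  targets:
    - [0,2,-1.7,0,-4]
    - [0,60.3,-52.1,4,-119.6]
    - [0,60.3,-52.1,4,-119.6]
    - [0,60.3,-52.1,4,-119.6]
    - [0,60.3,-52.1,4,-119.6]
    - [0,60.3,-52.1,4,-119.6]
    - [0,60.3,-52.1,4,-119.6]
    - [0,60.3,-52.1,4,-119.6]
    - [0,60.3,-52.1,4,-119.6]
    - [0,60.3,-52.1,4,-119.6]

```text
clock: 2.1
eef_pos: [438.1, -229.8, 196.4]
tool_rot: [3.141, 0.001, 1.694]
force: [1.4, -0.9, -0.2]
width: 85.7
gripper_force: 0.0
```

```bash
python3 mv.py 616 36 180 135
```

```text
2.1 [ 438.1 -229.8  196.4] [3.141e+00 1.000e-03 1.694e+00] 85.7 q7 0.3
[24.19, 20.93, 1.64, np.float64(-37.9)]
```

Emit:
play_rows:
  targets:
    - [0,24.2,20.9,1.6,-37.9]
    - [0,24.2,20.9,1.6,-37.9]
    - [0,24.2,20.9,1.6,-37.9]
    - [0,24.2,20.9,1.6,-37.9]
    - [0,24.2,20.9,1.6,-37.9]
    - [0,24.2,20.9,1.6,-37.9]
    - [0,24.2,20.9,1.6,-37.9]
    - [0,24.2,20.9,1.6,-37.9]
    - [0,24.2,20.9,1.6,-37.9]

```text
clock: 3.0
eef_pos: [615.9, 33.1, 179.7]
tool_rot: [-3.14, 0.0, 2.35]
force: [-0.3, -0.7, -0.7]
width: 85.6
gripper_force: 0.0
```

```bash
cat > look.py <<'E'
import sys; from h import *
from mv import row
# name ztop x y  : wrist look
n,zt,x,y=sys.argv[1],*map(float,sys.argv[2:5])
im,d,W=shot("wrist",sys.argv[5] if len(sys.argv)>5 else None)
m=(np.abs(W[...,2]-zt)<5)&(np.hypot(W[...,0]-x,W[...,1]-y)<35)
p=W[m][:,:2].astype(np.float32); print("depth top",len(p),p.mean(0),cv2.minEnclosingCircle(p))
if n.startswith("stand"): print(cv2.minAreaRect(p),[(a,round(float(np.ptp(p@[np.cos(np.radians(a)),np.sin(np.radians(a))])),1)) for a in range(0,180,10)])
for r in ctrl.trace("wrist",n)[:2]:
    q=W[r["pixels"]]; q=q[~np.isnan(q[:,0])]; q=q[abs(q[:,2]-zt)<5]
    if len(q): print(round(r["confidence"],2),q.mean(0).round(1),((q.max(0)+q.min(0))/2).round(1),np.ptp(q,0).round(1))
E
python3 look.py bush_brass 48 616 36 w1; python3 mv.py 616 36 38 135
```

```text
depth top 1109 [617.16907   39.160465] ((617.587890625, 38.73453140258789), 14.041576385498047)
0.9 [617.2  39.2  47.8] [617.6  38.7  46.6] [27.1 27.9  7.1]
3.1 [615.6  31.5 179.9] [-3.140e+00  1.000e-03  2.348e+00] 85.1 q7 0.33
[0.3, 0.37, 14.19, np.float64(-0.5)]
```

View pics/w1.png

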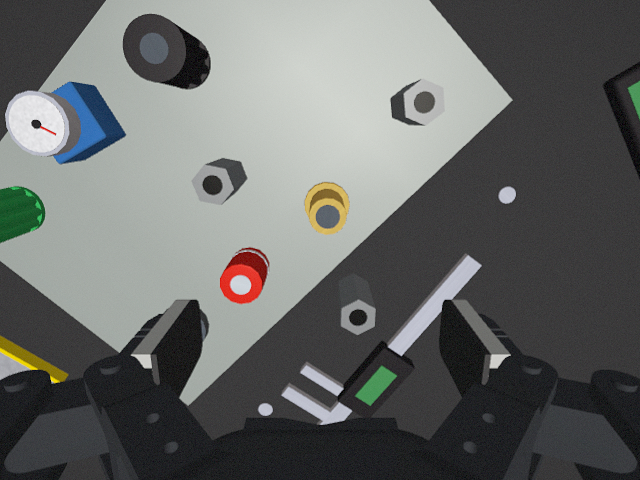

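The bush is at pixel (327,210) in the wrist picture, and the jaw line sits around column 320. The measured centre is about (617,38), close to the top camera's (616,36).

```bash
python3 mv.py 617 38 100 135 617 38 38 135
```

```text
3.1 [615.6  31.5 179.9] [-3.140e+00  1.000e-03  2.348e+00] 85.1 q7 0.33
[0.37, 0.57, 7.99, np.float64(-0.5)]
[0.38, 0.58, 14.19, np.float64(-0.5)]
```

Emit:
play_rows:
  targets:
    - [0,0.4,0.6,3,0]
    - [0,0.4,0.6,7,0]
    - [0,0.4,0.6,10,0]
    - [0,0.4,0.6,12,0]
    - [0,0.4,0.6,12,0]

```text
clock: 3.6
eef_pos: [615.0, 38.0, 57.5]
tool_rot: [-3.136, -0.003, 2.348]
force: [-0.8, 0.1, 0.0]
width: 85.7
gripper_force: 0.0
```

```bash
python3 mv.py 617 38 38 135
```

```text
3.6 [615.   38.   57.5] [-3.136e+00 -3.000e-03  2.348e+00] 85.7 q7 0.23
[-0.14, 0.15, 1.95, np.float64(-0.5)]
```

Emit:
play_rows:
  targets:
    - [0,-0.1,0.1,1.2,0]
    - [0,-0.1,0.1,1.9,0]
    - [1,-0.1,0.1,1.9,0]
    - [1,-0.1,0.1,1.9,0]
    - [1,-0.1,0.1,1.9,0]
    - [1,-0.1,0.1,1.9,0]
    - [1,-0.1,0.1,1.9,0]
    - [1,-0.1,0.1,1.9,0]
    - [1,-0.1,0.1,1.9,0]

```text
clock: 4.5
eef_pos: [619.2, 40.6, 41.2]
tool_rot: [3.142, 0.0, 2.35]
force: [-0.6, -0.5, -0.8]
width: 0.5
gripper_force: 0.0
```

```bash
python3 mv.py 617 38 130 135 495 284 130 135
```

```text
4.5 [619.2  40.6  41.2] [3.142 0.    2.35 ] 0.5 q7 0.22
[-0.04, -0.34, -8.88, np.float64(-0.4)]
[26.04, 8.27, -8.89, np.float64(-0.4)]
```

The jaws shut on nothing, so I'll look before moving anything.

```bash
python3 look.py bush_brass 48 616 36 w2; python3 - <<'E'
from h import *
im,d,W=shot("top","t2"); print(np.round(ext("wrist")[0]["mount"],3).tolist())
cv2.imwrite("pics/t2c.png",cv2.resize(im[150:350,200:420,::-1],None,fx=2.7,fy=2.7,interpolation=3))
s=ctrl.read_state(); print(s["eef_pos"],s["width"],s["qpos"])
E
```

```text
depth top 1208 [610.49915   43.950172] ((616.544921875, 39.67981719970703), 13.646683692932129)
0.92 [610.4  44.   47.2] [614.5  40.7  46.3] [21.7 24.2  6.6]
[[-0.0, -0.962, -0.273, 69.802], [1.0, -0.0, -0.001, 0.388], [0.001, -0.273, 0.962, -154.173], [0.0, 0.0, 0.0, 1.0]]
[619.10529127  40.6106245   41.10272572] -0.054677424568077906 [ 0.14261696  0.84890935 -0.42238246  1.72731209  0.51313696  0.67736513
  0.21944925]
```

View pics/w2.png

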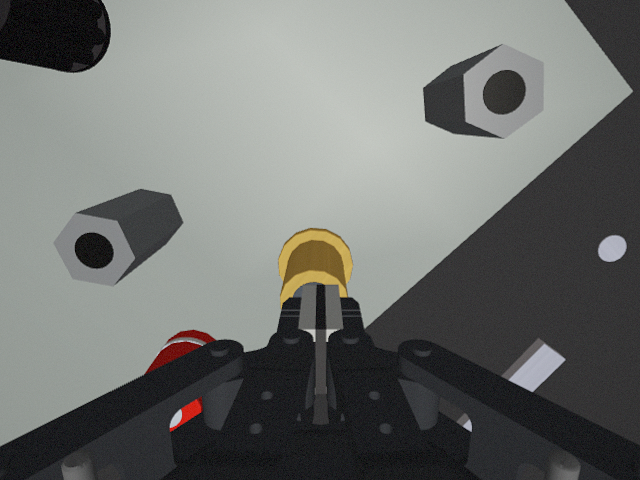

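View pics/t2c.png

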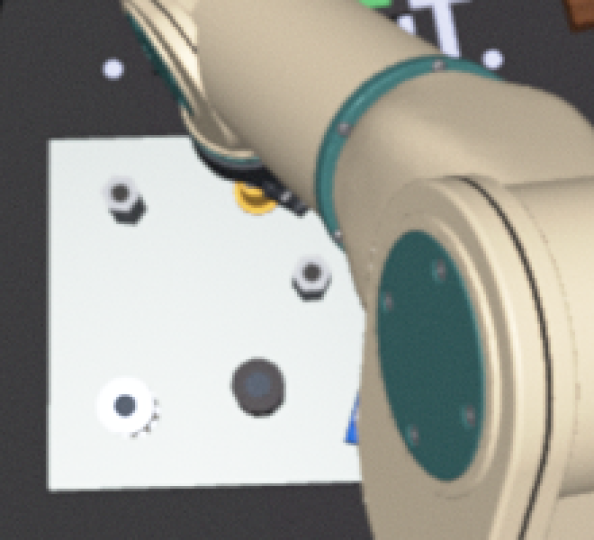

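```bash
python3 - <<'E'
from h import *
im,d,W=shot("wrist"); c,T=ext("wrist"); s=ctrl.read_state()
print(ctrl.finger_overhang,c["vfov"],c["cx"],c["cy"],c["k1"])
for r in range(230,400,10): print(r,[ (int(round(d[r,k])),np.round(W[r,k]-s["eef_pos"]).tolist()) for k in (300,308,312,330)], im[r,308])
E
```

```text
25.0 61.68902126322782 320.28186853333114 235.1909282300875 -0.0014641213128726727
230 [(202, [-19.0, 5.0, -41.0]), (197, [-17.0, 9.0, -36.0]), (197, [-16.0, 11.0, -36.0]), (202, [-8.0, 16.0, -41.0])] [145 112  53]
240 [(198, [-16.0, 3.0, -36.0]), (196, [-14.0, 6.0, -34.0]), (196, [-13.0, 7.0, -34.0]), (199, [-6.0, 13.0, -36.0])] [193 165  83]
250 [(189, [-15.0, 2.0, -25.0]), (184, [-13.0, 5.0, -21.0]), (181, [-12.0, 8.0, -18.0]), (189, [-5.0, 12.0, -26.0])] [118  93  43]
260 [(174, [-15.0, 3.0, -10.0]), (170, [-13.0, 6.0, -6.0]), (169, [-12.0, 7.0, -6.0]), (175, [-5.0, 12.0, -11.0])] [119  89  43]
270 [(161, [-14.0, 3.0, 3.0]), (158, [-13.0, 7.0, 6.0]), (158, [-12.0, 8.0, 6.0]), (164, [-5.0, 11.0, 0.0])] [145 113  50]
280 [(158, [-12.0, 2.0, 7.0]), (158, [-10.0, 4.0, 7.0]), (158, [-9.0, 5.0, 7.0]), (158, [-4.0, 10.0, 7.0])] [201 171  89]
290 [(159, [-9.0, -2.0, 7.0]), (144, [-11.0, 5.0, 21.0]), (145, [-10.0, 6.0, 21.0]), (143, [-6.0, 11.0, 22.0])] [104 104 101]
300 [(145, [-10.0, 0.0, 21.0]), (136, [-11.0, 5.0, 29.0]), (135, [-10.0, 7.0, 30.0]), (137, [-5.0, 11.0, 29.0])] [105 107 1
[... 414 characters left out ...]
, (109, [-11.0, 7.0, 57.0]), (109, [-10.0, 8.0, 57.0]), (109, [-7.0, 11.0, 57.0])] [29 26 32]
350 [(105, [-12.0, 5.0, 61.0]), (104, [-11.0, 7.0, 62.0]), (107, [-9.0, 7.0, 60.0]), (103, [-7.0, 11.0, 63.0])] [33 27 30]
360 [(100, [-12.0, 6.0, 66.0]), (102, [-10.0, 6.0, 65.0]), (107, [-7.0, 5.0, 60.0]), (104, [-5.0, 9.0, 63.0])] [31 31 32]
370 [(88, [-15.0, 9.0, 77.0]), (99, [-10.0, 6.0, 68.0]), (109, [-5.0, 2.0, 59.0]), (109, [-1.0, 5.0, 59.0])] [26 26 30]
380 [(84, [-15.0, 10.0, 82.0]), (100, [-8.0, 4.0, 68.0]), (110, [-2.0, -0.0, 59.0]), (110, [1.0, 3.0, 60.0])] [36 37 36]
390 [(84, [-14.0, 8.0, 82.0]), (110, [-1.0, -3.0, 60.0]), (110, [-1.0, -2.0, 60.0]), (109, [2.0, 2.0, 61.0])] [52 54 53]
```

```bash
python3 - <<'E'
from h import *
im,d,W=shot("scene","s3"); c,T=ext("scene"); f=240/np.tan(np.radians(c["vfov"])/2); s=ctrl.read_state(); print(s["eef_pos"])
o=im[:,:,::-1].copy(); e=s["eef_pos"]
x0,y0=int(260),int(160)
for h,col in((-25,(0,0,255)),(0,(0,255,0)),(17,(255,0,0))):
    q=np.linalg.inv(T)@np.r_[e+[0,0,h],1]; u,v=f*q[0]/q[2]+c["cx"],f*q[1]/q[2]+c["cy"]; print(h,u,v)
    k=((u-x0)*6,(v-y0)*6)
    o=o
    if h==-25: big=cv2.resize(o[y0:y0+100,x0:x0+130],None,fx=6,fy=6,interpolation=3)
    cv2.circle(big,(int(k[0]),int(k[1])),4,col,1)
cv2.imwrite("pics/s3c.png",big)
E
```

```text
[619.12909623  40.63004254  41.09174256]
-25 344.9031317822679 238.66283992032123
0 345.5076830013831 228.46800533963514
17 345.9298430791441 221.3489192750297
```

View pics/s3c.png

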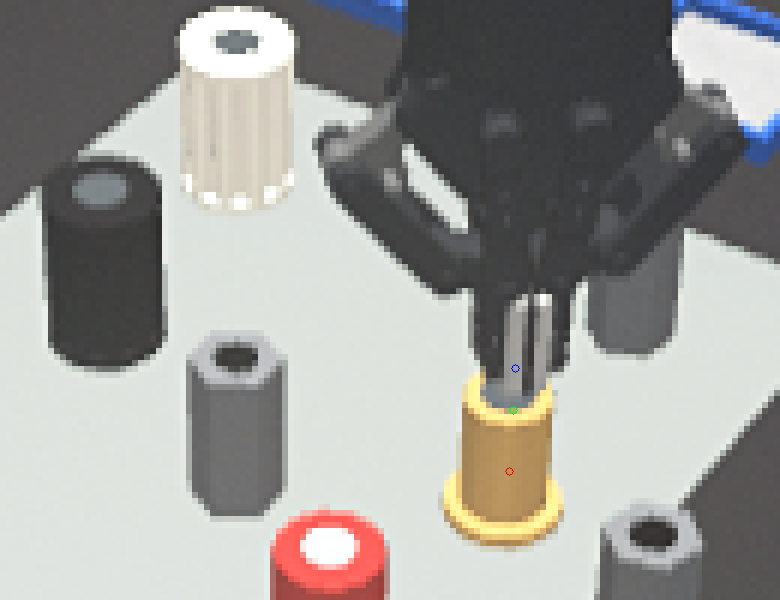

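The scene view confirms it: the closed fingertips (crop pixel ≈(527,385)) end just above the bush top (≈(508,405)). The real fingertips therefore sit about 12 mm above the reported TCP, where the text puts them 25 mm below it. The lateral alignment is good. I'll go about 37 mm lower than the nominal height.

Emit:
play_rows:
  targets:
    - [0,0.1,-0.2,0,0]
    - [0,0.1,-0.2,0,0]
    - [0,0.1,-0.2,0,0]
    - [0,0.1,-0.2,0,0]
    - [0,0.1,-0.2,0.5,0]
    - [0,0.1,-0.2,1.5,0]
    - [0,0.1,-0.2,2.5,0]
    - [0,0.1,-0.2,3,0]
    - [0,0.1,-0.2,3,0]

```text
clock: 5.65
eef_pos: [616.0, 39.8, 9.7]
tool_rot: [-3.14, -0.001, 2.35]
force: [0.5, 1.1, 0.6]
width: 85.0
gripper_force: 0.0
```

Emit:
play_rows:
  targets:
    - [0,0,0,0.7,0]
    - [0,0,0,0.7,0]
    - [1,0,0,0.7,0]
    - [1,0,0,0.7,0]
    - [1,0,0,0.7,0]
    - [1,0,0,0.7,0]
    - [1,0,0,0.7,0]
    - [1,0,0,0.7,0]

```text
clock: 6.45
eef_pos: [617.4, 39.9, 4.6]
tool_rot: [3.141, 0.001, 2.35]
force: [-0.1, 0.4, 3.4]
width: 26.1
gripper_force: 59.0
```

```bash
python3 mv.py 617 38 95 135 495 284 95 135; python3 look.py bush_brass 48 616 36 w3
```

```text
6.45 [617.4  39.9   4.6] [3.141e+00 1.000e-03 2.350e+00] 26.1 q7 0.19
[-0.12, -0.16, -9.04, np.float64(-0.4)]
[25.96, 8.45, -9.05, np.float64(-0.4)]
depth top 6920 [616.18713  41.45502] ((612.4552001953125, 45.409156799316406), 26.590158462524414)
```

View pics/w3.png

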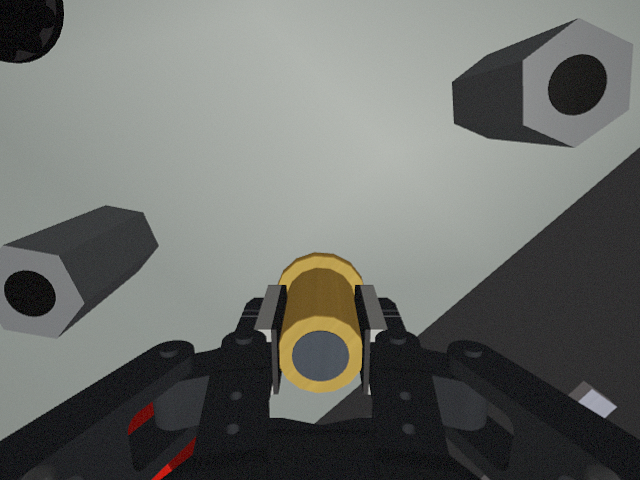

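```bash
python3 mv.py 563 284 90 135 563 284 9.5 135
```

```text
6.55 [617.4  39.9   4.6] [3.141e+00 1.000e-03 2.350e+00] 25.8 q7 0.19
[21.18, 13.29, -8.55, np.float64(-0.4)]
[21.19, 13.28, -0.5, np.float64(-0.4)]
```

Emit:
play_rows:
  targets:
    - [1,0,0,-2,0]
    - [1,0,0,-5,0]
    - [1,0.5,0.3,-8.5,0]
    - [1,3,2,-8.5,0]
    - [1,6.5,4,-8.5,0]
    - [1,10.3,6.4,-8.5,0]
    - [1,14,8.8,-8.5,0]
    - [1,17.5,11,-8.5,0]
    - [1,20.2,12.6,-8.5,0]
    - [1,21.2,13.3,-8.5,0]

```text
clock: 7.55
eef_pos: [560.0, 289.3, 88.8]
tool_rot: [3.141, -0.003, 2.356]
force: [-0.2, -0.3, -0.2]
width: 25.9
gripper_force: 59.2
```

Emit:
play_rows:
  targets:
    - [1,0,0,0,0]
    - [1,0,0,0,0]

```text
clock: 7.75
eef_pos: [563.1, 281.8, 88.4]
tool_rot: [-3.139, 0.002, 2.349]
force: [-0.2, -0.0, -2.9]
width: 26.0
gripper_force: 59.2
```

```bash
python3 mv.py 563 284 9.5 135
```

```text
7.75 [563.1 281.8  88.4] [-3.139e+00  2.000e-03  2.349e+00] 26.0 q7 -0.12
[0.18, 0.17, 7.89, np.float64(-0.4)]
```

Emit:
play_rows:
  targets:
    - [1,0.1,0.1,2,0]
    - [1,0.1,0.1,5,0]
    - [1,0.1,0.1,6.8,0]
    - [1,0.1,0.1,7.4,0]
    - [1,0.1,0.1,7.7,0]
    - [1,0.1,0.1,7.8,0]
    - [1,0.1,0.1,7.9,0]
    - [1,0.1,0.1,7.9,0]

```text
clock: 8.55
eef_pos: [563.3, 285.7, 10.9]
tool_rot: [3.14, 0.001, 2.35]
force: [-0.7, 0.2, -2.3]
width: 25.7
gripper_force: 59.2
```

Emit:
play_rows:
  targets:
    - [1,0,0,0.2,0]
    - [1,0,0,0.2,0]
    - [0,0,0,0.2,0]
    - [0,0,0,0.2,0]
    - [0,0,0,0.2,0]
    - [0,0,-0.1,-1,0]
    - [0,0,-0.1,-5,0]
    - [0,0,-0.1,-10,0]
    - [0,0,-0.1,-10,0]
    - [0,0,-0.1,-10,0]

```text
clock: 9.55
eef_pos: [562.9, 285.4, 112.4]
tool_rot: [3.138, 0.001, 2.35]
force: [0.5, -0.7, -0.4]
width: 85.4
gripper_force: 0.0
```

```bash
python3 look.py bush_brass 52 563 284 ; python3 mv.py 608 -48 112 135
```

```text
depth top 1861 [563.39484 285.87857] ((563.803955078125, 285.26202392578125), 14.044710159301758)
0.72 [563.4 285.9  51.7] [564.  285.3  50.6] [27.5 27.9  7.2]
9.65 [561.4 284.2 109.8] [-3.14  0.    2.35] 85.8 q7 -0.11
[-26.91, -20.03, -0.19, np.float64(-0.4)]
```

```bash
python3 mv.py 449 135 90 135
```

```text
9.65 [561.4 284.2 109.8] [-3.14  0.    2.35] 85.8 q7 -0.11
[-2.72, -18.48, 2.0, np.float64(-0.4)]
```

Emit:
play_rows:
  targets:
    - [0,-0.4,-2.5,0,0]
    - [0,-1,-6.5,0.5,0]
    - [0,-1.6,-11,1,0]
    - [0,-2.3,-15.5,1.5,0]
    - [0,-2.6,-17.8,2,0]
    - [0,-2.7,-18.5,2,0]
    - [0,-2.7,-18.5,2,0]
    - [0,-2.7,-18.5,2,0]

```text
clock: 10.45
eef_pos: [450.6, 137.4, 90.1]
tool_rot: [3.139, -0.0, 2.351]
force: [0.2, -0.4, -0.4]
width: 85.4
gripper_force: 0.0
```

```bash
python3 look.py insert_white 60 449 135 ; python3 mv.py 449 135 20 135
```

```text
depth top 4940 [448.68604 137.13287] ((449.3172302246094, 136.4529571533203), 20.084211349487305)
10.55 [450.5 137.4  90.2] [ 3.139 -0.     2.351] 85.6 q7 -0.08
[-0.07, -0.29, 7.02, np.float64(-0.3)]
```

Emit:
play_rows:
  targets:
    - [0,0,-0.1,2,0]
    - [0,0,-0.1,5,0]
    - [0,0,-0.1,7,0]
    - [0,0,-0.1,7.8,0]
    - [0,0,-0.1,7.8,0]
    - [1,0,-0.1,7.8,0]
    - [1,0,-0.1,7.8,0]
    - [1,0,-0.1,7.8,0]
    - [1,0,-0.1,7.8,0]
    - [1,0,-0.1,7.8,0]

```text
clock: 11.55
eef_pos: [449.2, 135.1, 13.1]
tool_rot: [3.14, 0.001, 2.35]
force: [0.1, 0.9, 6.0]
width: 38.6
gripper_force: 59.6
```

```bash
python3 mv.py 427 284 80 135
```

```text
11.55 [449.2 135.1  13.1] [3.14e+00 1.00e-03 2.35e+00] 38.6 q7 -0.2
[12.15, 8.89, -6.68, np.float64(-0.4)]
```

Emit:
play_rows:
  targets:
    - [1,0,0,-1.5,0]
    - [1,0.3,0.2,-4,0]
    - [1,2,1.4,-6,0]
    - [1,4.5,3.3,-6,0]
    - [1,7.2,5.3,-6,0]
    - [1,9.8,7.2,-6,0]
    - [1,11.6,8.5,-6,0]
    - [1,12.2,8.9,-6,0]
    - [1,12.2,8.9,-6,0]
    - [1,12.2,8.9,-6,0]

```text
clock: 12.55
eef_pos: [426.4, 282.3, 72.0]
tool_rot: [-3.14, 0.001, 2.349]
force: [0.4, 0.0, -1.6]
width: 38.8
gripper_force: 60.3
```

```bash
python3 mv.py 427 284 17.5 135
```

```text
12.55 [426.4 282.3  72. ] [-3.140e+00  1.000e-03  2.349e+00] 38.8 q7 -0.34
[0.08, 0.17, 5.45, np.float64(-0.4)]
```

Emit:
play_rows:
  targets:
    - [1,0.1,0.2,2,0]
    - [1,0.1,0.2,4,0]
    - [1,0.1,0.2,5,0]
    - [1,0.1,0.2,5.3,0]
    - [1,0.1,0.2,5.5,0]
    - [1,0.1,0.2,5.5,0]
    - [1,0.1,0.2,5.5,0]

```text
clock: 13.25
eef_pos: [427.3, 286.6, 17.7]
tool_rot: [3.14, 0.0, 2.35]
force: [-0.2, -0.1, -1.5]
width: 38.8
gripper_force: 60.7
```

Emit:
play_rows:
  targets:
    - [1,0,0,0.1,0]
    - [0,0,0,0.1,0]
    - [0,0,0,0.1,0]
    - [0,0,0,0.1,0]
    - [0,0,-0.1,-1,0]
    - [0,0,-0.1,-5,0]
    - [0,0,-0.1,-9,0]
    - [0,0,-0.1,-9,0]
    - [0,0,-0.1,-9,0]

```text
clock: 14.15
eef_pos: [426.8, 285.8, 108.5]
tool_rot: [3.139, 0.001, 2.35]
force: [0.7, -0.1, 0.6]
width: 85.2
gripper_force: 0.0
```

```bash
python3 look.py insert_white 64 427 284 ; python3 mv.py 608 -48 90 135
```

```text
depth top 4363 [426.3545 288.1884] ((427.0523376464844, 287.5638122558594), 20.130281448364258)
0.68 [426.3 288.2  63.7] [427.  287.6  62.7] [39.6 39.5  7.2]
14.25 [425.7 285.  106.7] [-3.14  0.    2.35] 85.4 q7 -0.31
[-36.5, -10.42, 1.69, np.float64(-0.4)]
```

Emit:
play_rows:
  targets:
    - [0,-2.5,-0.7,0,0]
    - [0,-7,-2,0,0]
    - [0,-11.8,-3.4,0.2,0]
    - [0,-16.6,-4.7,0.5,0]
    - [0,-21.4,-6.1,1,0]
    - [0,-26.2,-7.5,1.3,0]
    - [0,-31,-8.8,1.7,0]
    - [0,-35,-10,1.7,0]
    - [0,-36.5,-10.4,1.7,0]
    - [0,-36.5,-10.4,1.7,0]

```text
clock: 15.25
eef_pos: [608.4, -50.2, 88.3]
tool_rot: [-3.139, -0.001, 2.345]
force: [-0.1, -0.0, 0.5]
width: 85.2
gripper_force: 0.0
```

Emit:
play_rows:
  targets:
    - [0,0,0,0,0]
    - [0,0,0,0,0]

```text
clock: 15.45
eef_pos: [607.6, -44.1, 89.9]
tool_rot: [3.142, -0.002, 2.354]
force: [-0.0, -0.1, -0.3]
width: 85.4
gripper_force: 0.0
```

```bash
python3 look.py spacer_red 45 608 -48 ; python3 mv.py 608 -48 8 135
```

```text
depth top 3036 [607.6199   -46.543163] ((608.2669677734375, -47.268157958984375), 16.97588348388672)
0.9 [607.7 -46.4  44.7] [608.1 -46.9  43.5] [33.4 32.4  7. ]
15.55 [608.1 -44.6  90.2] [ 3.141e+00 -1.000e-03  2.354e+00] 85.5 q7 0.37
[-0.25, -0.25, 8.22, np.float64(-0.2)]
```

Emit:
play_rows:
  targets:
    - [0,-0.2,-0.2,2,0]
    - [0,-0.2,-0.2,5,0]
    - [0,-0.2,-0.2,7.4,0]
    - [0,-0.2,-0.2,8.4,0]
    - [0,-0.2,-0.2,8.4,0]
    - [1,-0.2,-0.2,8.4,0]
    - [1,-0.2,-0.2,8.4,0]
    - [1,-0.2,-0.2,8.4,0]
    - [1,-0.2,-0.2,8.4,0]
    - [1,-0.2,-0.2,8.4,0]

```text
clock: 16.55
eef_pos: [609.6, -49.9, 7.4]
tool_rot: [3.14, 0.002, 2.35]
force: [-0.2, 0.8, 5.5]
width: 32.1
gripper_force: 59.2
```

```bash
python3 mv.py 495 284 90 135
```

```text
16.55 [609.6 -49.9   7.4] [3.14e+00 2.00e-03 2.35e+00] 32.1 q7 0.31
[31.8, 15.32, -8.29, np.float64(-0.4)]
```

Emit:
play_rows:
  targets:
    - [1,0,0,-2,0]
    - [1,0,0,-5.5,0]
    - [1,0.5,0.3,-8.5,0]
    - [1,3.5,1.7,-8.5,0]
    - [1,7.5,3.6,-8.5,0]
    - [1,11.7,5.6,-8.5,0]
    - [1,15.9,7.7,-8.5,0]
    - [1,20.1,9.7,-8.5,0]
    - [1,24.3,11.7,-8.5,0]
    - [1,28,13.5,-8.5,0]

```text
clock: 17.55
eef_pos: [506.8, 246.6, 91.5]
tool_rot: [3.141, -0.0, 2.351]
force: [0.3, -0.1, -1.1]
width: 32.4
gripper_force: 59.7
```

```bash
python3 mv.py 495 284 90 135
```

```text
17.55 [506.8 246.6  91.5] [ 3.141 -0.     2.351] 32.4 q7 -0.16
[3.49, 1.8, 0.15, np.float64(-0.3)]
```

Emit:
play_rows:
  targets:
    - [1,2.5,1.3,0,0]
    - [1,3.6,1.8,0,0]
    - [1,3.6,1.8,0,0]
    - [1,3.6,1.8,0,0]
    - [1,3.6,1.8,0,0]

```text
clock: 18.05
eef_pos: [496.5, 279.7, 90.9]
tool_rot: [-3.14, 0.002, 2.347]
force: [0.1, 0.2, -0.9]
width: 32.3
gripper_force: 59.7
```

```bash
python3 mv.py 495 284 12 135
```

```text
18.05 [496.5 279.7  90.9] [-3.140e+00  2.000e-03  2.347e+00] 32.3 q7 -0.21
[0.43, 0.21, 7.89, np.float64(-0.5)]
```

Emit:
play_rows:
  targets:
    - [1,0.4,0.1,2,0]
    - [1,0.4,0.1,5,0]
    - [1,0.4,0.1,7,0]
    - [1,0.4,0.1,7.6,0]
    - [1,0.4,0.1,7.8,0]
    - [1,0.4,0.1,7.9,0]
    - [1,0.4,0.1,7.9,0]

```text
clock: 18.75
eef_pos: [494.2, 286.2, 13.0]
tool_rot: [3.14, 0.0, 2.35]
force: [0.4, 0.4, -0.4]
width: 31.9
gripper_force: 59.7
```

Emit:
play_rows:
  targets:
    - [1,0,0,0.1,0]
    - [1,0,0,0.1,0]
    - [0,0,0,0.1,0]
    - [0,0,0,0.1,0]
    - [0,0,0,0.1,0]
    - [0,0,0,-1,0]
    - [0,0,0,-5,0]
    - [0,0,0,-9.5,0]
    - [0,0,0,-9.5,0]
    - [0,0,0,-9.5,0]

```text
clock: 19.75
eef_pos: [494.2, 286.4, 109.0]
tool_rot: [3.139, 0.001, 2.35]
force: [-0.1, -0.8, -0.4]
width: 85.6
gripper_force: 0.0
```

```bash
python3 look.py spacer_red 49 495 284 w4; python3 look.py bush_brass 52 563 284 ; python3 mv.py 606 137 95 82
```

```text
depth top 2710 [491.35193 288.74557] ((491.91546630859375, 288.1419982910156), 16.909215927124023)
0.77 [491.3 288.7  48.7] [491.8 288.1  47.6] [33.4 33.4  7.1]
depth top 1721 [562.7139 285.8642] ((563.9974975585938, 285.3514099121094), 14.314958572387695)
0.95 [562.7 285.8  51.6] [564.  285.3  50.7] [28.  27.7  7.2]
19.95 [492.6 285.4 106.1] [-3.139 -0.     2.35 ] 84.9 q7 -0.21
[-18.53, -2.36, 1.11, np.float64(52.7)]
```

View pics/w4.png

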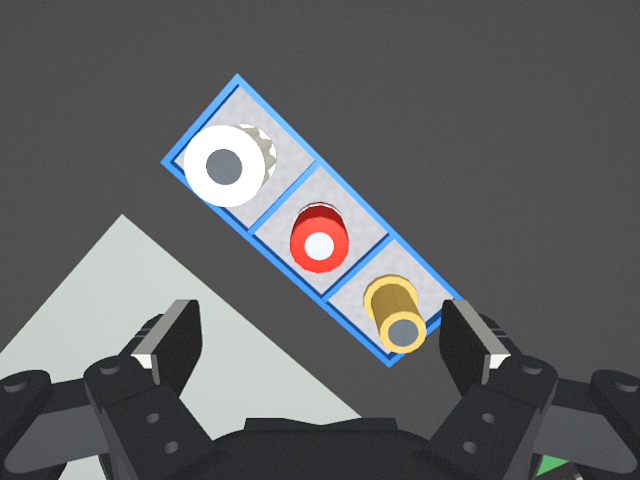

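The picture shows all three blue-tray parts upright, each in its own compartment: white (225,165), red (320,240), bush (400,310). Next is the standoff.

```bash
python3 mv.py 606 137 90 142
```

```text
19.95 [492.6 285.4 106.1] [-3.139 -0.     2.35 ] 84.9 q7 -0.21
[-18.53, -2.36, 1.61, np.float64(-7.3)]
```

Emit:
play_rows:
  targets:
    - [0,-2.5,-0.3,0,-1]
    - [0,-6.5,-0.8,0.4,-3]
    - [0,-11,-1.4,0.8,-5]
    - [0,-15.5,-2,1.2,-7.3]
    - [0,-18,-2.4,1.6,-7.3]
    - [0,-18.5,-2.4,1.6,-7.3]
    - [0,-18.5,-2.4,1.6,-7.3]
    - [0,-18.5,-2.4,1.6,-7.3]

```text
clock: 20.75
eef_pos: [604.9, 139.8, 90.8]
tool_rot: [3.141, -0.002, 2.48]
force: [0.3, 0.3, -0.4]
width: 85.5
gripper_force: 0.0
```

```bash
python3 look.py standoff_steel 55 606 137 ; python3 mv.py 606 137 10 142
```

```text
depth top 2290 [606.3306  140.07353] ((606.7303466796875, 139.4901580810547), 14.985877990722656)
((606.7122802734375, 139.6217041015625), (25.967788696289062, 29.774799346923828), 52.26991653442383) [(0, 27.8), (10, 29.2), (20, 29.7), (30, 29.4), (40, 28.3), (50, 26.4), (60, 27.4), (70, 29.1), (80, 29.8), (90, 29.7), (100, 28.8), (110, 27.1), (120, 27.9), (130, 29.2), (140, 29.8), (150, 29.5), (160, 28.3), (170, 26.7)]
0.8 [543.1   1.3  54.6] [ 5.431e+02 -3.000e-01  5.350e+01] [26.5 31.   7.1]
0.7 [606.3 140.2  54.7] [607.  139.9  53.6] [27.8 28.7  7.2]
20.85 [605.1 140.   91.3] [ 3.141e+00 -1.000e-03  2.481e+00] 85.6 q7 0.2
[-0.26, -0.19, 8.13, np.float64(0.1)]
```

Emit:
play_rows:
  targets:
    - [0,-0.1,0.1,2,0]
    - [0,-0.1,0.1,5,0]
    - [0,-0.1,0.1,7.2,0]
    - [0,-0.1,0.1,8.1,0]
    - [0,-0.1,0.1,8.1,0]
    - [1,-0.1,0.1,8.1,0]
    - [1,-0.1,0.1,8.1,0]
    - [1,-0.1,0.1,8.1,0]
    - [1,-0.1,0.1,8.1,0]
    - [1,-0.1,0.1,8.1,0]

```text
clock: 21.85
eef_pos: [608.2, 137.8, 11.0]
tool_rot: [3.141, 0.001, 2.477]
force: [-0.9, -0.9, 5.2]
width: 25.1
gripper_force: 59.2
```

```bash
python3 mv.py 528 -296 105 142 606 140 105 142 528 -296 15 142
```

```text
21.85 [608.2 137.8  11. ] [3.141e+00 1.000e-03 2.477e+00] 25.1 q7 0.14
[-20.44, -39.09, -9.42, np.float64(-0.1)]
[0.3, 0.05, -9.4, np.float64(-0.1)]
[-20.43, -39.1, -0.42, np.float64(-0.1)]
```

Emit:
play_rows:
  targets:
    - [1,0,0,-2,0]
    - [1,0,0,-6,0]
    - [1,-0.3,-0.5,-9.5,0]
    - [1,-1.7,-3.2,-9.5,0]
    - [1,-3.6,-6.8,-9.5,0]
    - [1,-5.6,-10.7,-9.5,0]
    - [1,-7.7,-14.6,-9.5,0]
    - [1,-9.7,-18.5,-9.5,0]
    - [1,-11.7,-22.4,-9.5,0]
    - [1,-13.8,-26.3,-9.5,0]

```text
clock: 22.85
eef_pos: [553.3, -156.2, 104.9]
tool_rot: [-3.141, -0.0, 2.478]
force: [-0.2, -0.6, -2.2]
width: 24.8
gripper_force: 59.4
```

Emit:
play_rows:
  targets:
    - [1,-2.1,-3.9,0,0]
    - [1,-4.2,-7.8,0,0]
    - [1,-5.8,-11,0,0]
    - [1,-6.6,-12.6,0,0]
    - [1,-6.6,-12.8,0,0]
    - [1,-6.6,-12.8,0,0]
    - [1,-6.6,-12.8,0,0]

```text
clock: 23.55
eef_pos: [527.9, -293.6, 105.2]
tool_rot: [3.14, -0.001, 2.48]
force: [-0.1, 0.5, -2.1]
width: 24.8
gripper_force: 59.4
```

```bash
python3 mv.py 528 -296 16 142
```

```text
23.55 [ 527.9 -293.6  105.2] [ 3.14e+00 -1.00e-03  2.48e+00] 24.8 q7 0.89
[-0.16, -0.2, 8.92, np.float64(0.1)]
```

Emit:
play_rows:
  targets:
    - [1,-0.2,-0.2,2,0]
    - [1,-0.2,-0.2,6,0]
    - [1,-0.2,-0.2,8,0]
    - [1,-0.2,-0.2,8.6,0]
    - [1,-0.2,-0.2,8.8,0]
    - [1,-0.2,-0.2,8.9,0]
    - [1,-0.2,-0.2,8.9,0]

```text
clock: 24.25
eef_pos: [528.8, -298.7, 17.3]
tool_rot: [3.141, 0.002, 2.478]
force: [-0.1, -0.6, -1.6]
width: 25.2
gripper_force: 59.2
```

Emit:
play_rows:
  targets:
    - [1,0,0,0.2,0]
    - [1,0,0,0.2,0]
    - [0,0,0,0.2,0]
    - [0,0,0,0.2,0]
    - [0,0,0,0.2,0]
    - [0,0,0,-1,0]
    - [0,0,0,-5,0]
    - [0,0,0,-9.5,0]
    - [0,0,0,-9.5,0]
    - [0,0,0,-9.5,0]

```text
clock: 25.25
eef_pos: [528.4, -299.2, 112.9]
tool_rot: [3.141, 0.003, 2.477]
force: [-0.3, 1.1, -1.0]
width: 85.4
gripper_force: 0.0
```

```bash
python3 look.py standoff_steel 59 528 -296 ; python3 mv.py 461 40 105 100
```

```text
depth top 1963 [ 526.6131  -296.95782] ((527.033203125, -297.2696228027344), 14.816276550292969)
((527.111328125, -297.1474304199219), (26.03004264831543, 29.585477828979492), 53.55913162231445) [(0, 27.7), (10, 29.0), (20, 29.6), (30, 29.3), (40, 28.1), (50, 26.1), (60, 27.4), (70, 28.9), (80, 29.5), (90, 29.3), (100, 28.1), (110, 26.9), (120, 27.9), (130, 29.2), (140, 29.6), (150, 29.3), (160, 28.3), (170, 26.8)]
0.67 [ 526.3 -296.8   58.7] [ 526.9 -297.1   57.7] [27.2 28.7  7.1]
25.35 [ 526.7 -298.7  110.6] [-3.141e+00 -1.000e-03  2.477e+00] 85.3 q7 0.9
[26.06, 22.62, 0.58, np.float64(41.9)]
```

```bash
python3 mv.py 461 40 100 62
```

```text
25.35 [ 526.7 -298.7  110.6] [-3.141e+00 -1.000e-03  2.477e+00] 85.3 q7 0.9
[26.06, 22.62, 1.08, np.float64(79.9)]
```

Emit:
play_rows:
  targets:
    - [0,1,0.8,0,4]
    - [0,3.5,3,0,12]
    - [0,7,6,0,20]
    - [0,10.5,9,0,28.5]
    - [0,14,12,0,37]
    - [0,17.5,15,0,45.5]
    - [0,21,18,0.5,54]
    - [0,24,20.8,1,62.5]
    - [0,26,22.6,1,71]
    - [0,26,22.6,1,79.5]

```text
clock: 26.35
eef_pos: [460.3, 44.3, 100.0]
tool_rot: [-3.138, -0.0, 1.092]
force: [-0.1, -0.0, 0.1]
width: 85.2
gripper_force: 0.0
```

Emit:
play_rows:
  targets:
    - [0,0,0,0,0]
    - [0,0,0,0,0]
    - [0,0,0,0,0]

```text
clock: 26.65
eef_pos: [462.0, 38.6, 100.7]
tool_rot: [-3.141, 0.001, 1.091]
force: [-0.2, 0.4, -1.4]
width: 85.6
gripper_force: 0.0
```

```bash
python3 look.py insert_black 60 461 40 ; python3 mv.py 461 40 12 62
```

```text
depth top 4531 [462.06946  41.42451] ((461.6573486328125, 40.58369064331055), 20.044330596923828)
0.87 [462.1  41.4  59.8] [461.7  40.7  58.7] [39.7 39.5  7.3]
26.75 [462.2  38.6 100.9] [-3.141  0.     1.09 ] 85.4 q7 -0.77
[0.07, -0.17, 8.89, np.float64(0.4)]
```

Emit:
play_rows:
  targets:
    - [0,0.1,-0.1,2,0]
    - [0,0.1,-0.1,6,0]
    - [0,0.1,-0.1,8,0]
    - [0,0.1,-0.1,8.8,0]
    - [0,0.1,-0.1,8.8,0]
    - [1,0.1,-0.1,8.8,0]
    - [1,0.1,-0.1,8.8,0]
    - [1,0.1,-0.1,8.8,0]
    - [1,0.1,-0.1,8.8,0]
    - [1,0.1,-0.1,8.8,0]

```text
clock: 27.75
eef_pos: [462.4, 40.8, 14.0]
tool_rot: [3.14, -0.001, 1.09]
force: [-0.0, -0.3, 6.2]
width: 38.5
gripper_force: 59.9
```

```bash
python3 mv.py 461 -305.5 110 62 500 -150 110 62
```

```text
27.75 [462.4  40.8  14. ] [ 3.14e+00 -1.00e-03  1.09e+00] 38.5 q7 -0.89
[-30.77, 15.91, -9.6, np.float64(0.5)]
[-15.17, 12.17, -9.59, np.float64(0.5)]
```

Emit:
play_rows:
  targets:
    - [1,0,0,-2,0]
    - [1,0,0,-6,0]
    - [1,-0.3,0.3,-9.6,0]
    - [1,-2.3,1.9,-9.6,0]
    - [1,-5,4.1,-9.6,0]
    - [1,-8.2,6.6,-9.6,0]
    - [1,-11.5,9.2,-9.6,0]
    - [1,-15,11.7,-9.6,0]
    - [1,-18.8,13.3,-9.6,0]
    - [1,-22.8,14.3,-9.6,0]

```text
clock: 28.75
eef_pos: [483.9, -229.3, 109.6]
tool_rot: [3.139, -0.001, 1.09]
force: [0.7, 0.7, -0.7]
width: 39.0
gripper_force: 60.4
```

Emit:
play_rows:
  targets:
    - [1,-4,0.8,0,0]
    - [1,-6.8,1.4,0,0]
    - [1,-8,1.6,0,0]
    - [1,-8,1.6,0,0]
    - [1,-8,1.6,0,0]
    - [1,-8,1.6,0,0]

```text
clock: 29.35
eef_pos: [461.4, -303.3, 109.3]
tool_rot: [-3.142, -0.001, 1.093]
force: [-0.4, -0.2, -0.2]
width: 38.6
gripper_force: 60.4
```

```bash
python3 mv.py 461 -305.5 19 62
```

```text
29.35 [ 461.4 -303.3  109.3] [-3.142e+00 -1.000e-03  1.093e+00] 38.6 q7 -0.2
[-0.22, 0.07, 9.03, np.float64(0.6)]
```

Emit:
play_rows:
  targets:
    - [1,-0.1,0,2,0]
    - [1,-0.1,0,6,0]
    - [1,-0.1,0,8,0]
    - [1,-0.1,0,8.7,0]
    - [1,-0.1,0,8.9,0]
    - [1,-0.1,0,9,0]
    - [1,-0.1,0,9,0]

```text
clock: 30.05
eef_pos: [460.8, -306.8, 20.1]
tool_rot: [3.14, -0.0, 1.09]
force: [-0.3, -0.4, -0.0]
width: 38.6
gripper_force: 60.4
```

Emit:
play_rows:
  targets:
    - [1,0,0,0.2,0]
    - [1,0,0,0.2,0]
    - [0,0,0,0.2,0]
    - [0,0,0,0.2,0]
    - [0,0,0,0.2,0]
    - [0,0,0,-1,0]
    - [0,0,0,-5,0]
    - [0,0,0,-10,0]
    - [0,0,0,-14,0]
    - [0,0,0,-14,0]

```text
clock: 31.05
eef_pos: [463.5, -308.5, 165.4]
tool_rot: [3.13, 0.001, 1.09]
force: [0.1, 0.1, -0.3]
width: 85.4
gripper_force: 0.0
```

```bash
python3 look.py insert_black 64 461 -305 w5; python3 look.py standoff_steel 59 528 -296; python3 - <<'E'
from h import *
im,d,W=shot("top"); cv2.imwrite("pics/t5.png",cv2.resize(im[150:350,140:500,::-1],None,fx=2.2,fy=2.2,interpolation=3))
im2,_,W2=shot("scene")
for o,z in (("insert_green",60),("dial_gauge",63),("ref_sphere",63),("insert_white",64),("insert_black",64),("bush_brass",52),("spacer_red",49)):
  for n in("top","scene"):
    w=W if n=="top" else W2
    for r in ctrl.trace(n,o)[:1]:
        q=w[r["pixels"]]; q=q[~np.isnan(q[:,0])]; q=q[abs(q[:,2]-z)<6]
        if len(q): print(n,o,((q.max(0)+q.min(0))/2).round())
E
```

```text
depth top 2770 [ 460.26157 -306.76135] ((459.9925842285156, -307.5453796386719), 20.024641036987305)
0.91 [ 460.3 -306.7   63.8] [ 459.9 -307.5   62.8] [39.4 39.9  7.4]
depth top 1524 [ 526.8523 -297.1917] ((526.9537353515625, -297.6763000488281), 14.967330932617188)
((526.9509887695312, -297.5722961425781), (26.037443161010742, 29.798736572265625), 52.317508697509766) [(0, 27.7), (10, 29.1), (20, 29.6), (30, 29.3), (40, 28.3), (50, 26.6), (60, 27.6), (70, 29.2), (80, 29.9), (90, 29.7), (100, 28.6), (110, 26.8), (120, 27.7), (130, 29.2), (140, 29.8), (150, 29.6), (160, 28.5), (170, 26.6)]
0.84 [ 526.9 -297.1   58.7] [ 527.1 -297.4   57.5] [27.5 29.   6.9]
0.49 [ 434.6 -152.6   59.6] [ 436.4 -150.5   58.4] [39.2 32.3  8.3]
top insert_green [ 436. -147.   60.]
scene insert_green [ 436. -147.   59.]
top dial_gauge [435. -51.  62.]
scene dial_gauge [436. -49.  62.]
top ref_sphere [ 604. -135.   62.]
scene ref_sphere [ 605. -134.   62.]
top insert_white [426. 286.  63.]
scene insert_white [427. 287.  63.]
top insert_black [ 460. -308.   64.]
scene insert_black [ 460. -306.   63.]
top bush_brass [563. 282.  52.]
scene bush_brass [564. 285.  51.]
top spacer_red [491. 285.  48.]
scene spacer_red [493. 290.  48.]
```

View pics/w5.png

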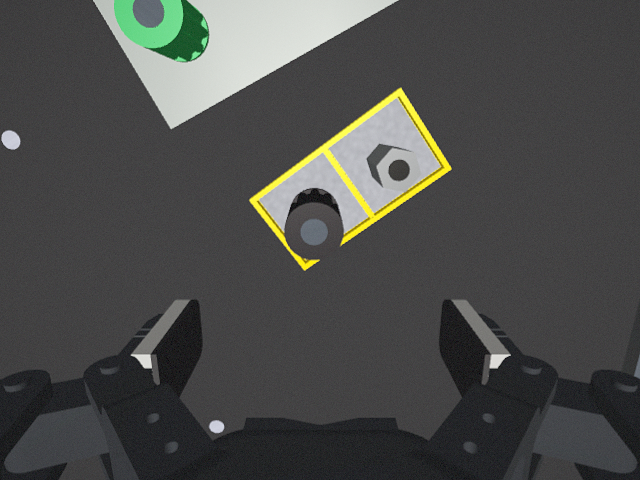

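View pics/t5.png

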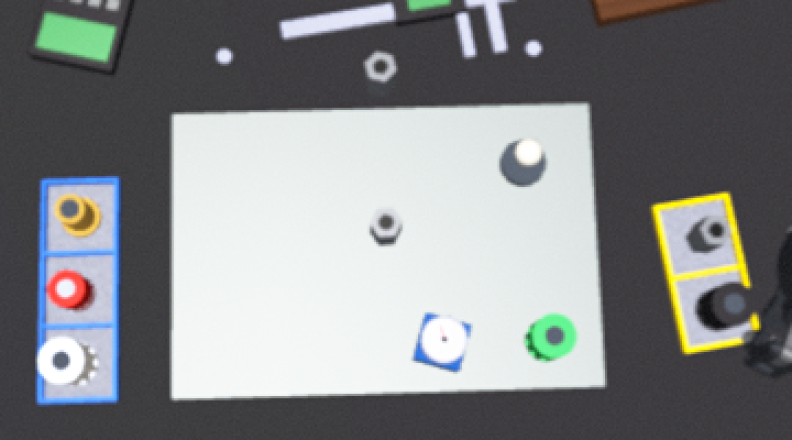

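Both pictures show all five parts upright in their own compartments: blue tray (75,215), (70,290), (65,360) and yellow tray (705,235), (725,305). Green insert, gauge and sphere haven't moved, and all offsets from the compartment centres are under 7 mm. I'll hand in.

```bash
python3 -c "
from cell import ctrl
print(ctrl.finish_job())"
```

```text
the job is handed in; nothing more can be done
None
```

All five parts are standing upright in their own compartments, with the green insert, dial gauge and reference sphere unmoved in the final images; I handed the job in at about 31 s, and no verdict came back.

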